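# Pack and wedge the gap beside a drawer box in a monitor shelf

## Robot

A 7-joint arm with a two-finger parallel gripper is mounted at the origin on the work surface. World frame = base frame: x ahead of the robot, y to its left, z up, the work surface at z = 0. Lengths are in m, angles in rad, forces in N, time in s.
With the tool pointing down it reaches from about 0.4 to 0.85 m from the base axis. Payload 4.5 kg.
Tool frame: the origin (TCP) lies between the finger pads; the fingertips stand 19 mm ahead of it and the grasp point (between the pads) is the TCP (r.tips_ahead is the distance from the TCP to the fingertips, in m); z points along the fingers, y is the line along which they close (so a half turn about z gives the same grasp; the last joint's range is limited). The gripper opens to 88 mm and grips with 3 to 60 N. Pads are 18 mm wide; open, the fingers measure 123 mm over their backs; the gripper's body (75 mm by 187 mm) begins 45 mm behind the grasp point.
Start: joints at [-1.071, 0.689, -0.195, 1.565, 0.157, 0.902, -0.215], TCP at [0.281, 0.558, 0.258] pointing down, gripper open.
Joint ranges: [-3.01, 3.01], [-0.46, 2.08], [-1.47, 1.51], [0.13, 2.56], [-1, 4.14], [0.04, 2.09], [-2.66, 2.66]. Speed limits (rad/s): [2.57, 2.57, 3.14, 3.14, 3.14, 3.14, 3.14].

## Interface

Orientations are given as a unit quaternion [x, y, z, w].
In Python, from plant import r, cams, models gives the robot as it stands. The module is installed in compiled form; this text tells all that it offers.
- The arm moves only by the tool jog_arm, never from a script. Its arguments are lists of equal length, an entry for each row: "turn": the turn, a rotation vector about the tool's x, y, z in rad, a list of three; "translation": the shift along the tool's x, y, z in m, a list of three; "grip": the closure, from 0 (fully open) to 1 (shut). In form: {"turn": [[ax, ay, az], ...], "translation": [[tx, ty, tz], ...], "grip": [grip, ...]}. A call has 1 to 20 rows; each row is the pose to reach, as a shift and turn from the pose commanded when the call began, along the tool's axes at that moment; what a row does not reach only later rows make up. A row lasts 1/8 s, in which the tool goes at most 62.5 mm and 10.7 degrees, less where a joint would pass 70% of its speed; a pose out of reach is approached as far as the arm can. A call with a gripper value outside its range is refused whole. The fingers move at their own pace and stop on an object; "force" is the grip in N (left out, the last holds). Time passes only in rows, so rows that repeat a pose let the fingers close. It gives the time, the measured TCP pose, the force, the opening and the grip force at its end, in the units of the state.
- r.get_state(): the state, without advancing time (a new reading comes with each control period).
- cams.snapshot(name): name is "scene" or "top"; returns the picture (480x640x3 uint8, red, green, blue); there is no depth.
- cams.camera_params(name): a dict with "fx", "fy", "cx", "cy" (pixels), "eye" and "orientation" of the camera in the world. Camera axes: x right, y up, looking along -z (the intrinsics and any distortion apply to the point x, -y, -z); pixel columns grow to the right and rows downward; lengths in m; the calibration is good to about 2 mm. A picture is of the moment at which its call begins. camera_params takes no time and is no camera call.
- r.finish_job(): hands the job in; it is judged then, once.
Trained networks look in the newest picture that a camera, given by its name, has taken for a name from the list of things; names that differ only in an ending like _2 or _b are one class to them, and where a whole thing is asked for, a point or a joint stands for the part that bears it (a point fixed in the world has none). Each returns a list of dicts, best first, with "p" (0 to 1); they miss things now and then, are a little off and sometimes report something else, mostly with a low value. They report only what shows in the picture. A call takes as long as a camera call. They do not tell look-alikes from the thing itself.
- models.find_in(camera, name): "position" ([x, y, z] in m, in world coordinates, good to about 4 mm: the middle of the surface that is visible of it).
- models.masks_of(camera, name): "pixels" (480x640 bool, what is visible of it).
- models.place_of(camera, name): "position" ([x, y, z] in m, in world coordinates, good to about 4 mm: a listed point, or the origin of a listed thing).
The state is a dict: "clock": time; "q": joint angles; "qd": joint speeds; "joint_torque": joint torques, N m; "tool_pos": TCP position; "eef_rot": TCP orientation; "contact_force": force on the tool from outside, world axes, zero at the start; "moment": the same for the moment, N m; "opening": opening from 0.0 (shut) to 1.0 (fully open); "finger_force": force on a finger pad.
Only numpy, scipy, OpenCV 4.12 (cv2) and the standard library are available. Lean on these libraries where they do the work, as an engineer would, in place of code of your own. Each camera call takes 0.05 s, during which the arm holds its last target. There are 200 camera calls.

## Task

This half-assembled monitor shelf is about to be screwed together, so pack out the gap between its end panel and the drawer box: stand blue packers from the rack upright in the gap, about midway along the panel, flat against the panel and one another, until only a wedge's width is left, then push the orange wedge down between the last packer and the drawer box, slope towards the box, until it bites and the stack is tight. Do not shove the drawer box off its line, leave spare packers in the rack and do not disturb the mouse, can and screwdriver. Finish still holding the wedge and pressing it firmly down; do not let go.

Things in the scene. Friction and masses are not known exactly. Their poses are not given: they have to be found in the camera images.
- shelf: low oak monitor shelf without top board, fixed on the desk: base board 180 mm deep, 460 mm long, 16 mm thick, an upright end panel at the gap end. Origin: on the desk below the end panel's inner face, midway along its 180 mm depth. x runs along the gap, y from the end panel across the gap to the drawer box, z up. The gap's floor is the base board's top, 16 mm above the origin.
- end_panel: the upright end panel, 18 mm thick, 180 mm deep, 75 mm high above the base board (top edge 91 mm above the desk); part of the shelf, same axes. Origin: foot of its inner face, midway along its depth. Short dowel stubs stand on its top edge 55 mm to either side of the middle (too slight to touch).
- drawer_box: oak drawer box with white front, 300 mm long in y, 75 mm high, top level with the end panel; axes as the shelf. Origin: foot of its gap-side face, midway along the depth, on the base board; its y in the shelf's frame is the gap's width, 17 to 29.5 mm. Not screwed down: it slides along y if pushed sideways with more than about 25 N, else stays.
- panel_lip (a point): top edge of the end panel's inner face, midway along the depth, 91 mm above the desk; same axes as the shelf
- box_lip (a point): top edge of the drawer box's gap-side face, midway along the depth, 91 mm above the desk; same axes as the shelf
- rack: wooden rack 76 x 176 x 40 mm, fixed on the desk, with four slots open to the top, 42 mm apart along its y, each 63 mm long (x), 9.5 mm wide (y), 32 mm deep (floor 8 mm above the desk). Origin: centre of its underside. Holds the three packers and the wedge upright, in any order.
- packer_1: blue plastic packer, a flat plate 50 mm wide (its x, narrowing to 41 mm over its upper 50 mm), 8 mm thick (its y) and 120 mm tall (its z), 45 g, top rim bevelled. Origin: centre of its lower end. Starts upright in a rack slot; grip it across its width near the top. On the gap's floor it sticks out 45 mm above the panel. All three are alike; one or two are needed.
- packer_2: blue plastic packer, a flat plate 50 mm wide (its x, narrowing to 41 mm over its upper 50 mm), 8 mm thick (its y) and 120 mm tall (its z), 45 g, top rim bevelled. Origin: centre of its lower end. Starts upright in a rack slot; grip it across its width near the top. On the gap's floor it sticks out 45 mm above the panel. All three are alike; one or two are needed.
- packer_3: blue plastic packer, a flat plate 50 mm wide (its x, narrowing to 41 mm over its upper 50 mm), 8 mm thick (its y) and 120 mm tall (its z), 45 g, top rim bevelled. Origin: centre of its lower end. Starts upright in a rack slot; grip it across its width near the top. On the gap's floor it sticks out 45 mm above the panel. All three are alike; one or two are needed.
- wedge: orange plastic wedge, 60 mm wide (x), 106 mm tall (z), 70 g, 3 mm thick at the lower end growing evenly to 22 mm at the top. Origin: level of its lower end. Flat upright face 4.4 mm to -y of the origin; slope faces +y. Starts tip down in a rack slot, slope to the rack's +y, leaning a few degrees. Bites on the box's top edge: in 6 to 15 mm of space it stops 17 to 67 mm deep. Grip across x near the top.
- wedge_tip (a point): middle of the wedge's lower end
- mouse: white computer mouse 112 x 60 x 33 mm, bystander; origin: centre of its underside
- drink_can: blue drinks can, 66 mm across, 115 mm tall, upright, bystander; origin: centre of its underside
- screwdriver: screwdriver with a red handle, 200 mm long, lying on the desk, bystander; origin: about its middle, on the desk
Mind the look-alikes: they are no part of the job. Leave any yellow look-alike of the packer_3 alone. What is shaped like the packer_2 but pink is not meant.

How it is judged:
On the way:
1. a packer stands in the gap (((y of packer_1 in the frame of shelf between 0 and 0.034 m and x of packer_1 in the frame of shelf between -0.06 and 0.06 m and z of packer_1 in the frame of shelf below 0.028 m and angle between packer_1's own z axis and vertical below 0.2 rad) or (y of packer_2 in the frame of shelf between 0 and 0.034 m and x of packer_2 in the frame of shelf between -0.06 and 0.06 m and z of packer_2 in the frame of shelf below 0.028 m and angle between packer_2's own z axis and vertical below 0.2 rad) or (y of packer_3 in the frame of shelf between 0 and 0.034 m and x of packer_3 in the frame of shelf between -0.06 and 0.06 m and z of packer_3 in the frame of shelf below 0.028 m and angle between packer_3's own z axis and vertical below 0.2 rad))), for 0.2 s.
At the end, for the whole second after the job is handed in: fingers hold the wedge (over 2 N); wedge at rest mid-panel (60 mm), upright (11 deg), slope to the box, tip 8 mm or more below the edge, 2 mm off the base; wedge presses over 2 N on the box, a packer on the panel; each packer upright in gap (60 mm, 11 deg) or rack; box within 5 mm of its start (contact force between the fingers and wedge above 2 N and z of wedge_tip in the frame of shelf between 0.018 and 0.083 m and x of wedge_tip in the frame of shelf between -0.06 and 0.06 m and angle between wedge's own z axis and vertical below 0.2 rad and linear speed of wedge below 0.01 m/s and contact force between any of packer_1, packer_2, packer_3 and end_panel above 2 N and contact force between wedge and drawer_box above 2 N and y of panel_lip in the frame of wedge below 0 m and ((y of packer_1 in the frame of shelf between 0 and 0.034 m and x of packer_1 in the frame of shelf between -0.06 and 0.06 m and z of packer_1 in the frame of shelf below 0.028 m and angle between packer_1's own z axis and vertical below 0.2 rad) or (y of packer_2 in the frame of shelf between 0 and 0.034 m and x of packer_2 in the frame of shelf between -0.06 and 0.06 m and z of packer_2 in the frame of shelf below 0.028 m and angle between packer_2's own z axis and vertical below 0.2 rad) or (y of packer_3 in the frame of shelf between 0 and 0.034 m and x of packer_3 in the frame of shelf between -0.06 and 0.06 m and z of packer_3 in the frame of shelf below 0.028 m and angle between packer_3's own z axis and vertical below 0.2 rad)) and ((y of packer_1 in the frame of shelf between 0 and 0.034 m and x of packer_1 in the frame of shelf between -0.06 and 0.06 m and z of packer_1 in the frame of shelf below 0.028 m and angle between packer_1's own z axis and vertical below 0.2 rad) or (x of packer_1 in the frame of rack between -0.02 and 0.02 m and y of packer_1 in the frame of rack between -0.085 and 0.085 m and z of packer_1 in the frame of rack below 0.02 m and angle between packer_1's own z axis and vertical below 0.3 rad)) and ((y of packer_2 in the frame of shelf between 0 and 0.034 m and x of packer_2 in the frame of shelf between -0.06 and 0.06 m and z of packer_2 in the frame of shelf below 0.028 m and angle between packer_2's own z axis and vertical below 0.2 rad) or (x of packer_2 in the frame of rack between -0.02 and 0.02 m and y of packer_2 in the frame of rack between -0.085 and 0.085 m and z of packer_2 in the frame of rack below 0.02 m and angle between packer_2's own z axis and vertical below 0.3 rad)) and ((y of packer_3 in the frame of shelf between 0 and 0.034 m and x of packer_3 in the frame of shelf between -0.06 and 0.06 m and z of packer_3 in the frame of shelf below 0.028 m and angle between packer_3's own z axis and vertical below 0.2 rad) or (x of packer_3 in the frame of rack between -0.02 and 0.02 m and y of packer_3 in the frame of rack between -0.085 and 0.085 m and z of packer_3 in the frame of rack below 0.02 m and angle between packer_3's own z axis and vertical below 0.3 rad)) and distance of box_lip from where it was at the start of the episode below 0.005 m); the arm keeps its last pose, push and grip.
It fails at once if the drawer box is shoved more than 6 mm (distance of box_lip from where it was at the start of the episode above 0.006 m).
It fails at once if the mouse, can or screwdriver is moved more than 30 mm (distance of any of mouse, drink_can, screwdriver from where it was at the start of the episode above 0.03 m).
It also fails if it takes over 72 s, if anything falls off the work surface, if the arm or the gripper's body presses on something with over 40 N, if the wrist force passes 120 N, or if a joint passes its speed limit or range.

## Working session

There is one attempt and no reset: what is moved stays moved. The work goes in short steps, Python scripts to look and compute and a tool call to move; the robot and the scene stay as the last step left them, time stands still between calls to the robot, and variables do not carry over. Pictures are saved under pics/ and viewed, at most 10 in all, crops included, and the job is handed in when it is done.

Besides the shell and the picture viewer there is one more tool, called after "Emit:" as name(argument=value, ...) on one line, values as JSON. jog_arm: Moves the arm, as the interface text tells. Its arguments: {"type":"object","properties":{"turn":{"type":"array"},"translation":{"type":"array"},"grip":{"type":"array"},"force":{"type":"number"}},"required":["turn","translation","grip"]}

```bash
mkdir -p pics
cat > h.py <<'E'
import numpy as np, cv2
from scipy.spatial.transform import Rotation as R
from plant import r,cams,models
def proj(c,P):
    k=cams.camera_params(c); p=R.from_quat(k["orientation"]).inv().apply(np.atleast_2d(P)-np.array(k["eye"]))
    return np.c_[k["cx"]+k["fx"]*p[:,0]/-p[:,2], k["cy"]+k["fy"]*-p[:,1]/-p[:,2]]
def unproj(c,uv,z):
    k=cams.camera_params(c); uv=np.atleast_2d(np.array(uv,float))
    d=np.c_[(uv[:,0]-k["cx"])/k["fx"],-(uv[:,1]-k["cy"])/k["fy"],-np.ones(len(uv))]
    d=R.from_quat(k["orientation"]).apply(d); e=np.array(k["eye"])
    return e+d*((z-e[2])/d[:,2])[:,None]
def save(c,n,crop=None,s=1):
    im=cams.snapshot(c)
    if crop: im=im[crop[1]:crop[3],crop[0]:crop[2]]
    im=cv2.resize(im,None,fx=s,fy=s,interpolation=cv2.INTER_CUBIC)
    cv2.imwrite("pics/"+n+".png",im[:,:,::-1])
E
python3 - <<'E'
from h import *
np.set_printoptions(precision=4,suppress=True)
for c in("top","scene"):
    save(c,c+"0"); print(c,{k:np.round(v,4) for k,v in cams.camera_params(c).items()})
    for n in("panel_lip","box_lip","rack","packer_1","wedge","wedge_tip","shelf","drawer_box","mouse","drink_can","screwdriver"):
        print(n,[(np.round(d["position"],3).tolist(),round(d["p"],2), proj(c,d["position"])[0].round().tolist()) for d in models.place_of(c,n)[:6]])
print(r.get_state())
E
```

```text
top {'fx': np.float64(484.2874), 'fy': np.float64(484.2874), 'cx': np.float64(315.4593), 'cy': np.float64(243.0809), 'eye': array([ 0.4638, -0.1611,  0.9506]), 'orientation': array([-0.0521,  0.0428,  0.7123, -0.6986])}
panel_lip [([0.543, 0.037, 0.092], 0.9, [211.0, 266.0])]
box_lip [([0.545, 0.069, 0.09], 0.95, [193.0, 265.0]), ([0.482, -0.23, 0.007], 0.23, [358.0, 298.0])]
rack [([0.491, -0.293, -0.001], 0.89, [390.0, 293.0])]
packer_1 [([0.487, -0.273, 0.009], 0.83, [380.0, 295.0]), ([0.441, -0.445, -0.0], 0.79, [469.0, 318.0]), ([0.479, -0.23, 0.006], 0.72, [358.0, 300.0]), ([0.493, -0.312, 0.004], 0.71, [400.0, 292.0]), ([0.372, -0.282, 0.001], 0.58, [386.0, 356.0])]
wedge [([0.505, -0.357, 0.007], 0.85, [423.0, 285.0])]
wedge_tip []
shelf [([0.546, 0.042, 0.0], 0.7, [219.0, 268.0]), ([0.546, 0.035, 0.09], 0.45, [212.0, 264.0])]
drawer_box [([0.546, 0.069, 0.014], 0.56, [203.0, 268.0])]
mouse [([0.641, -0.303, -0.004], 0.86, [392.0, 218.0])]
drink_can [([0.743, -0.121, 0.002], 0.9, [300.0, 169.0])]
screwdriver [([0.746, 0.079, 0.001], 0.7, [201.0, 170.0])]
scene {'fx': np.float
[... 879 characters left out ...]
x [([0.546, 0.035, 0.09], 0.29, [370.0, 183.0])]
mouse []
drink_can [([0.742, -0.12, -0.001], 0.72, [428.0, 305.0])]
screwdriver [([0.752, 0.083, 0.002], 0.97, [471.0, 237.0])]
{'clock': 1.2, 'q': array([-1.0713,  0.6891, -0.1946,  1.5653,  0.1573,  0.9025, -0.2151]), 'qd': array([-0.0013,  0.0001,  0.0006,  0.    ,  0.    ,  0.0001, -0.0003]), 'joint_torque': array([  0.0004, -52.7505,  -1.2671, -15.3739,  -0.0519,  -0.0006,
         0.    ]), 'tool_pos': array([0.2806, 0.5585, 0.2577]), 'eef_rot': array([ 0.2307,  0.973 ,  0.    , -0.    ]), 'contact_force': array([-0.3134, -0.8115,  0.1408]), 'moment': array([-0.0232, -0.0538,  0.0405]), 'finger_force': 0.0, 'opening': 1.0026224020412304}
```

View pics/top0.png

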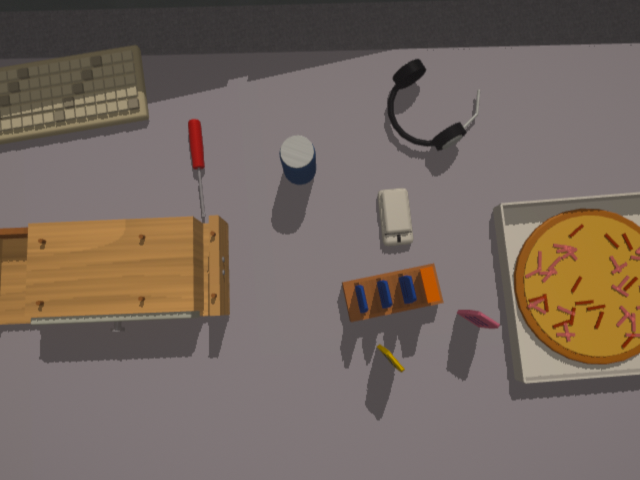

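View pics/scene0.png

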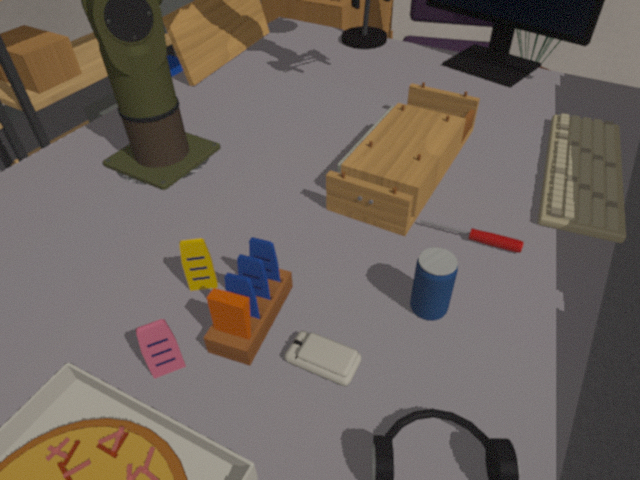

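The three blue packers sit in the rack at top-view pixels (362,297), (385,293) and (407,289), with the orange wedge at (430,285). The yellow plate at (391,358) and the pink one at (479,318) stand outside the rack and are look-alikes, so the blue ones in the rack are meant. I'll confirm this in an enlarged crop that also shows the gap.

Run:
```python
from h import *
im=cams.snapshot("top")
a=cv2.resize(im[250:380,340:500],None,fx=4,fy=4,interpolation=cv2.INTER_CUBIC)[:300]
a=cv2.resize(im[255:330,335:495],None,fx=5,fy=4,interpolation=cv2.INTER_CUBIC)
b=cv2.resize(im[210:325,180:240],None,fx=5,fy=5,interpolation=cv2.INTER_CUBIC)
out=np.zeros((600,800,3),np.uint8); b=cv2.resize(im[215:323,170:240].transpose(1,0,2),None,fx=4,fy=4,interpolation=cv2.INTER_CUBIC)
out[:300,:800]=a[:300]; out[310:310+280,:432]=b
cv2.imwrite("pics/crop1.png",out[:,:,::-1])
g=im.astype(int).sum(2)
for v in (240,255,262,268,275,285): print(v,g[v,185:236].tolist())
```

```text
240 [340, 338, 336, 339, 340, 339, 339, 325, 247, 213, 215, 218, 217, 223, 224, 224, 229, 241, 319, 353, 352, 354, 353, 355, 339, 253, 229, 235, 241, 294, 345, 354, 352, 337, 235, 211, 220, 219, 222, 223, 216, 225, 233, 292, 364, 371, 371, 369, 368, 368, 370]
255 [368, 366, 368, 365, 365, 364, 362, 352, 267, 231, 227, 227, 226, 227, 223, 224, 223, 230, 290, 348, 352, 350, 352, 345, 328, 348, 351, 351, 351, 352, 351, 351, 351, 341, 262, 222, 219, 220, 217, 219, 221, 220, 217, 246, 359, 368, 369, 371, 371, 365, 369]
262 [337, 337, 337, 337, 339, 340, 340, 327, 253, 217, 208, 210, 209, 209, 206, 206, 203, 214, 289, 351, 355, 357, 341, 262, 315, 348, 352, 351, 352, 352, 352, 351, 351, 337, 261, 217, 220, 214, 191, 198, 218, 219, 223, 253, 358, 368, 369, 369, 368, 368, 370]
268 [359, 358, 357, 358, 356, 355, 354, 347, 289, 229, 223, 223, 223, 223, 220, 218, 214, 220, 264, 328, 333, 332, 322, 249, 313, 348, 352, 352, 354, 350, 353, 353, 353, 345, 284, 224, 222, 223, 216, 205, 222, 215, 213, 239, 355, 368, 368, 368, 368, 367, 368]
275 [359, 358, 359, 355, 353, 355, 354, 344, 285, 229, 224, 224, 225, 225, 227, 225, 227, 231, 269, 346, 352, 355, 339, 256, 295, 347, 351, 352, 353, 353, 351, 352, 350, 344, 284, 225, 218, 219, 192, 212, 222, 219, 222, 242, 322, 364, 368, 370, 368, 365, 368]
285 [362, 362, 360, 360, 360, 363, 362, 353, 293, 234, 227, 225, 220, 220, 221, 221, 218, 225, 258, 333, 341, 342, 325, 247, 290, 348, 356, 354, 353, 353, 356, 356, 354, 348, 311, 233, 217, 221, 218, 212, 227, 221, 215, 226, 296, 362, 367, 370, 371, 368, 368]
```

View pics/crop1.png

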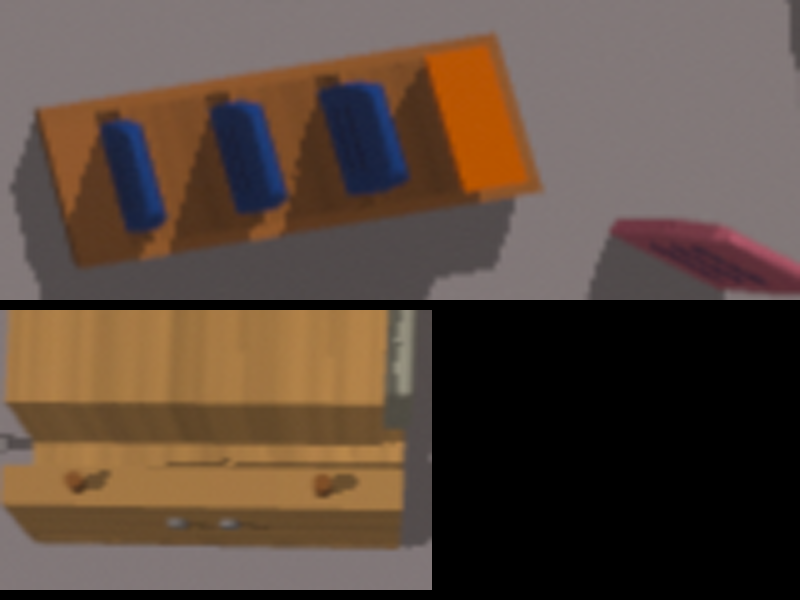

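The blue packers and the wedge in the rack are confirmed, and the pink plate lies outside it. The box lip edge is at about u=193 and the panel inner lip at about u=208 (v≈265). Next I measure the yaw, the gap and the rack items.

Run:
```python
from h import *
np.set_printoptions(precision=4,suppress=True)
im=cams.snapshot("top"); g=cv2.GaussianBlur(im,(1,3),0).astype(float).sum(2)
def edge(v,u0,u1,sgn): # subpixel steepest
    d=sgn*np.gradient(g[v])[u0:u1]; i=d.argmax(); w=d[max(0,i-1):i+2].clip(0); return u0+i+ (w*np.arange(-1,len(w)-1)).sum()/w.sum()
vs=[v for v in range(228,300)]
def line(u0,u1,s,name,z=.091):
    e=np.array([(edge(v,u0,u1,s),v) for v in vs]); p=np.polyfit(e[:,1],e[:,0],1)
    for _ in range(4):
        k=abs(np.polyval(p,e[:,1])-e[:,0])<.7; p=np.polyfit(e[k,1],e[k,0],1)
    P=unproj("top",[(np.polyval(p,v),v) for v in(230,264,300)],z); d=P[0]-P[2]
    print(name,k.sum(),"u264",np.polyval(p,264),P[1],"yaw",np.arctan2(d[1],d[0]))
line(188,198,-1,"box"); line(204,209,-1,"panel in-"); line(207,212,1,"panel in+"); line(215,223,-1,"panel out")
hsv=cv2.cvtColor(im,cv2.COLOR_RGB2HSV)
for c,zt in(("top",.125),("scene",.125)):
    im=cams.snapshot(c); hsv=cv2.cvtColor(im,cv2.COLOR_RGB2HSV)
    for n in("packer_1","wedge"):
        for d in models.masks_of(c,n)[:6]:
            m=d["pixels"].astype(np.uint8); y,x=np.nonzero(m); col=im[m>0].mean(0)
            q=cv2.boxPoints(cv2.minAreaRect(np.c_[x,y].astype(np.float32)))
            print(c,n,round(d["p"],2),len(x),col.round(),q.round(1).tolist(),unproj(c,q,.114).round(4).tolist() if c=="top" else "")
s=cams.snapshot("scene")[225:365,170:310]; cv2.imwrite("pics/crop2.png",cv2.resize(s,None,fx=4,fy=4,interpolation=cv2.INTER_CUBIC)[:,:,::-1])
```

```text
box 72 u264 192.88621324636875 [0.5469 0.0689 0.091 ] yaw 0.02165661618498241<stdin>:5: RuntimeWarning: invalid value encountered in scalar divide
Traceback (most recent call last):
TypeError: expected non-empty vector for x
```

Run:
```python
from h import *
np.set_printoptions(precision=4,suppress=True)
im=cams.snapshot("top"); g=im.astype(float).sum(2)
def line(u0,u1,s,name,z=.091):
    e=[]
    for v in range(228,300):
        d=s*np.gradient(g[v])[u0:u1]; i=d.argmax()
        if 0<i<len(d)-1 and d[i]>15:
            w=d[i-1:i+2].clip(0); e.append((u0+i+(w*[-1,0,1]).sum()/w.sum(),v))
    e=np.array(e); p=np.polyfit(e[:,1],e[:,0],1)
    for _ in range(4):
        k=abs(np.polyval(p,e[:,1])-e[:,0])<.8
        if k.sum()>8:p=np.polyfit(e[k,1],e[k,0],1)
    P=unproj("top",[(np.polyval(p,v),v) for v in(230,264,300)],z); d=P[0]-P[2]
    print(name,k.sum(),"u264",np.polyval(p,264),P[1],"yaw",np.arctan2(d[1],d[0]))
line(188,198,-1,"box"); line(204,211,-1,"panel in-"); line(206,213,1,"panel in+"); line(215,223,-1,"panel out")
for c in("top","scene"):
    im=cams.snapshot(c)
    for n in("packer_1","wedge"):
        for d in models.masks_of(c,n)[:6]:
            m=d["pixels"].astype(np.uint8); y,x=np.nonzero(m); col=im[m>0].mean(0)
            q=cv2.boxPoints(cv2.minAreaRect(np.c_[x,y].astype(np.float32)))
            print(c,n,round(d["p"],2),len(x),col.round(),q.round(1).tolist(),unproj(c,q,.114).round(4)[:,:2].tolist() if c=="top" else "")
s=cams.snapshot("scene")[225:365,170:310]; cv2.imwrite("pics/crop2.png",cv2.resize(s,None,fx=4,fy=4,interpolation=cv2.INTER_CUBIC)[:,:,::-1])
```

```text
box 72 u264 192.88749725939212 [0.5469 0.0689 0.091 ] yaw 0.021859262699796714
panel in- 42 u264 207.05445528668716 [0.5464 0.0435 0.091 ] yaw 0.018851396567408724
panel in+ 44 u264 209.33338354211452 [0.5463 0.0395 0.091 ] yaw 0.009208248791300189
panel out 72 u264 218.85602078247928 [0.5459 0.0224 0.091 ] yaw 0.02161300611322974
top packer_1 0.86 293 [32. 41. 72.] [[375.79998779296875, 282.1000061035156], [386.1000061035156, 279.5], [392.8999938964844, 306.5], [382.5, 309.1000061035156]] [[0.5072, -0.2536], [0.5113, -0.2716], [0.4649, -0.2814], [0.4609, -0.2636]]
top packer_1 0.78 356 [30. 39. 70.] [[397.3999938964844, 277.0], [410.70001220703125, 274.1000061035156], [416.70001220703125, 301.29998779296875], [403.5, 304.20001220703125]] [[0.5152, -0.2912], [0.5198, -0.3142], [0.4731, -0.3224], [0.4685, -0.2996]]
top packer_1 0.76 466 [101.  56.  66.] [[455.79998779296875, 315.3999938964844], [462.0, 303.0], [500.0, 322.0], [493.79998779296875, 334.3999938964844]] [[0.448, -0.3876], [0.4687, -0.3994], [0.4356, -0.4617], [0.4151, -0.4498]]
top packer_1 0.68 798 [127.  45.  42.] [[186
[... 1180 characters left out ...]
17.5, 281.20001220703125], [235.0, 264.3999938964844], [272.79998779296875, 303.70001220703125], [255.3000030517578, 320.5]] 
scene packer_1 0.87 787 [38. 56. 99.] [[245.39999389648438, 238.39999389648438], [270.79998779296875, 233.0], [280.8999938964844, 280.3999938964844], [255.60000610351562, 285.79998779296875]] 
scene packer_1 0.57 883 [37. 54. 98.] [[233.10000610351562, 256.0], [258.6000061035156, 248.6999969482422], [272.6000061035156, 297.70001220703125], [247.10000610351562, 305.0]] 
scene wedge 0.77 1681 [142.  73.  20.] [[199.60000610351562, 326.6000061035156], [209.60000610351562, 286.6000061035156], [259.20001220703125, 299.1000061035156], [249.1999969482422, 339.1000061035156]]
```

View pics/crop2.png

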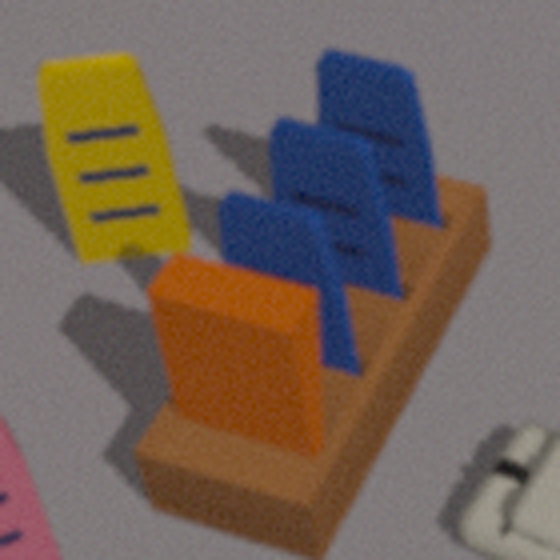

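The wedge's flat face looks towards the camera (-y) and its thick top is offset to +y, so its slope faces world +y. The rack yaw is about 0.212 and the shelf yaw about 0.022. The gap is 68.9 - 40.4 ≈ 28.5 mm, which means two packers leave about 12.5 mm for the wedge. I start with the +y-most packer at about (0.478,-0.231).

```bash
cat >> h.py <<'E'
def go(*tg):  # targets (x,y,z,yaw of tool y axis, mod pi) -> shift, turn in the present tool axes
    s=r.get_state(); Q=R.from_quat(s["eef_rot"]); M=Q.as_matrix()
    print("t %.2f pos %s yaw %.4f F %s open %.3f grip %.1f q %s"%(s["clock"],np.round(s["tool_pos"],4),np.arctan2(M[1,1],M[0,1]),np.round(s["contact_force"],1),s["opening"],s["finger_force"],np.round(s["q"],2)))
    for x,y,z,w in tg:
        c=np.array([np.cos(w),np.sin(w),0])
        if c@M[:,1]<0:c=-c
        T=np.c_[np.cross(c,[0,0,-1]),c,[0,0,-1]]
        print("shift",np.round(Q.inv().apply(np.array([x,y,z])-s["tool_pos"]),4),"turn",np.round((Q.inv()*R.from_matrix(T)).as_rotvec(),4))
E
python3 -c "
from h import *
go((.45,.2,.26,.6),(.477,-.232,.21,.212),(.477,-.232,.112,.212))"
```

```text
t 1.70 pos [0.2807 0.5585 0.2578] yaw 1.1050 F [-0.2 -0.2 -0.6] open 0.999 grip 0.0 q [-1.07  0.69 -0.19  1.57  0.16  0.9  -0.22]
shift [-0.3123 -0.2442 -0.0023] turn [ 1.00e-04 -0.00e+00  5.05e-01]
shift [-0.5304 -0.6181  0.0477] turn [ 1.00e-04 -1.00e-04  8.93e-01]
shift [-0.5304 -0.6181  0.1457] turn [ 1.00e-04 -1.00e-04  8.93e-01]
```

Emit:
jog_arm(turn=[[0, 0, 0.1], [0, 0, 0.2], [0, 0, 0.3], [0, 0, 0.4], [0, 0, 0.5], [0, 0, 0.5], [0, 0, 0.5], [0, 0, 0.6], [0, 0, 0.7], [0, 0, 0.8], [0, 0, 0.893], [0, 0, 0.893], [0, 0, 0.893], [0, 0, 0.893], [0, 0, 0.893], [0, 0, 0.893], [0, 0, 0.893], [0, 0, 0.893]], translation=[[-0.045, -0.035, 0], [-0.09, -0.07, 0], [-0.135, -0.105, 0], [-0.18, -0.14, 0], [-0.225, -0.175, 0], [-0.27, -0.21, 0], [-0.312, -0.244, 0], [-0.342, -0.295, 0], [-0.372, -0.346, 0], [-0.402, -0.397, 0], [-0.432, -0.448, 0], [-0.462, -0.5, 0.01], [-0.492, -0.552, 0.02], [-0.515, -0.592, 0.035], [-0.5304, -0.6181, 0.047], [-0.5304, -0.6181, 0.047], [-0.5304, -0.6181, 0.047], [-0.5304, -0.6181, 0.047]], grip=[0, 0, 0, 0, 0, 0, 0, 0, 0, 0, 0, 0, 0, 0, 0, 0, 0, 0], force=25)

```text
clock: 3.95
tool_pos: [0.4775, -0.2303, 0.2112]
eef_rot: [0.627, 0.779, 0.001, 0.0]
contact_force: [0.0, 0.2, 0.5]
opening: 1.0
finger_force: 0.0
```

```bash
python3 -c "
from h import *
go((.477,-.232,.112,.212))
save('scene','s1',(130,120,450,380),2)"
```

```text
t 3.95 pos [ 0.4775 -0.2303  0.2112] yaw 0.2147 F [0.  0.2 0.5] open 1.000 grip 0.0 q [ 0.39  0.63 -0.05  1.91  0.05  0.61  0.53]
shift [-0.0016 -0.001   0.0992] turn [ 0.0009 -0.0006  0.0027]
```

View pics/s1.png

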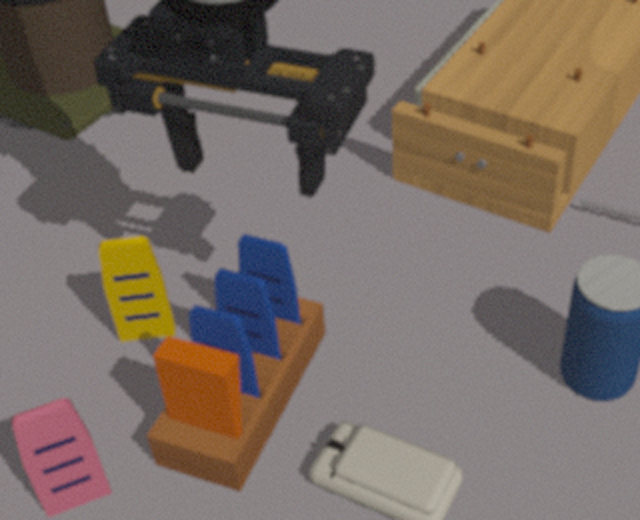

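The gripper hangs over the far packer, with the fingertips at about (222,208) and (286,215) in the full image and the packer top at about (262,240). Now I descend and grip.

Emit:
jog_arm(turn=[[0, 0, 0], [0, 0, 0], [0, 0, 0], [0, 0, 0], [0, 0, 0], [0, 0, 0], [0, 0, 0], [0, 0, 0], [0, 0, 0]], translation=[[0, 0, 0.04], [0, 0, 0.075], [0, 0, 0.098], [0, 0, 0.098], [0, 0, 0.098], [0, 0, 0.098], [0, 0, 0.098], [0, 0, 0.098], [0, 0, 0.098]], grip=[0.2, 0.2, 0.2, 0.2, 1, 1, 1, 1, 1], force=20)

```text
clock: 5.12
tool_pos: [0.4778, -0.2323, 0.1135]
eef_rot: [0.628, 0.778, 0.0, 0.001]
contact_force: [0.2, 0.4, 5.9]
opening: 0.511
finger_force: 20.2
```

```bash
python3 -c "
from h import *
go((.477,-.232,.24,.212),(.546,.055,.24,.0216))"
```

```text
t 5.12 pos [ 0.4778 -0.2323  0.1135] yaw 0.2120 F [0.2 0.4 5.9] open 0.511 grip 20.2 q [ 0.39  0.79 -0.03  1.97  0.07  0.38  0.51]
shift [ 0.0004 -0.0005 -0.1265] turn [ 0.0019  0.0011 -0.    ]
shift [ 0.2664  0.1273 -0.1265] turn [0.002  0.0009 0.1904]
```

Emit:
jog_arm(turn=[[0, 0, 0], [0, 0, 0], [0, 0, 0], [0, 0, 0.05], [0, 0, 0.1], [0, 0, 0.15], [0, 0, 0.19], [0, 0, 0.19], [0, 0, 0.19], [0, 0, 0.19], [0, 0, 0.19], [0, 0, 0.19], [0, 0, 0.19]], translation=[[0, 0, -0.04], [0, 0, -0.09], [0, 0, -0.127], [0.04, 0.02, -0.127], [0.09, 0.044, -0.127], [0.14, 0.068, -0.127], [0.19, 0.092, -0.127], [0.235, 0.113, -0.127], [0.2624, 0.1263, -0.127], [0.2624, 0.1263, -0.127], [0.2624, 0.1263, -0.127], [0.2624, 0.1263, -0.127], [0.2624, 0.1263, -0.127]], grip=[1, 1, 1, 1, 1, 1, 1, 1, 1, 1, 1, 1, 1])

```text
clock: 6.75
tool_pos: [0.5451, 0.0497, 0.2398]
eef_rot: [0.7, 0.714, -0.0, 0.0]
contact_force: [-0.2, 0.3, -0.6]
opening: 0.515
finger_force: 19.9
```

```bash
python3 -c "
from h import *
go((.546,.049,.2,.0216),(.546,.049,.1235,.0216))
for c in('top','scene'):
    cams.snapshot(c)
    print(c,[(np.round(d['position'],4).tolist(),round(d['p'],2)) for n in('packer_1','panel_lip','box_lip') for d in models.place_of(c,n)[:6]])
a=cams.snapshot('scene')[110:260,290:440];b=cams.snapshot('top')[190:340,150:300]
cv2.imwrite('pics/p1.png',cv2.resize(np.hstack([a,b])[:,:,::-1],None,fx=2.6,fy=2.6,interpolation=cv2.INTER_CUBIC))"
```

```text
t 6.75 pos [0.5451 0.0497 0.2398] yaw 0.0198 F [-0.2  0.3 -0.6] open 0.515 grip 19.9 q [-0.21  0.61  0.06  1.83 -0.05  0.7  -0.1 ]
shift [-0.0007  0.0009  0.0398] turn [-0.0002  0.0004 -0.0018]
shift [-0.0006  0.0009  0.1163] turn [-0.0002  0.0004 -0.0018]
top [([0.4448, -0.4436, -0.0018], 0.96), ([0.4931, -0.3104, 0.0053], 0.86), ([0.4877, -0.2728, 0.0071], 0.69), ([0.3736, -0.2827, -0.0004], 0.69), ([0.5427, 0.0363, 0.0906], 0.63), ([0.5406, 0.0711, 0.09], 0.97)]
scene [([0.4957, -0.311, 0.0094], 0.82), ([0.487, -0.2695, 0.006], 0.8), ([0.4383, -0.4414, -0.0003], 0.75), ([0.5482, 0.0519, 0.1389], 0.64), ([0.5449, 0.0401, 0.089], 0.83), ([0.5442, 0.0652, 0.0874], 0.91)]
```

View pics/p1.png

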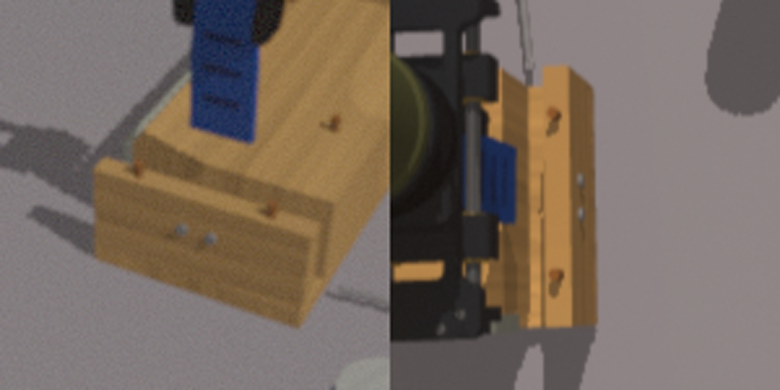

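The scene half shows the packer hanging upright at about (376,135) in the full image, and the top half shows it over the box side of the gap. Its bottom is within the gap's width, so I descend.

Emit:
jog_arm(turn=[[0, 0, 0], [0, 0, 0], [0, 0, 0], [0, 0, 0], [0, 0, 0], [0, 0, 0], [0, 0, 0]], translation=[[-0.0005, 0.001, 0.025], [-0.0005, 0.001, 0.045], [-0.0005, 0.001, 0.065], [-0.0005, 0.001, 0.085], [-0.0005, 0.001, 0.1], [-0.0005, 0.001, 0.114], [-0.0005, 0.001, 0.114]], grip=[1, 1, 1, 1, 1, 1, 1])

```text
clock: 8.12
tool_pos: [0.5457, 0.0506, 0.1249]
eef_rot: [0.699, 0.715, -0.001, -0.001]
contact_force: [-1.2, 0.2, -0.4]
opening: 0.511
finger_force: 19.9
```

Emit:
jog_arm(turn=[[0, 0, 0], [0, 0, 0], [0, 0, 0], [0, 0, 0]], translation=[[-0.002, 0, 0.001], [-0.004, 0, 0.002], [-0.005, 0, 0.003], [-0.005, 0, 0.003]], grip=[1, 1, 1, 1])

```text
clock: 8.62
tool_pos: [0.5465, 0.0454, 0.1229]
eef_rot: [0.699, 0.715, 0.0, 0.0]
contact_force: [-0.2, 0.3, 0.1]
opening: 0.517
finger_force: 19.9
```

Emit:
jog_arm(turn=[[0, 0, 0], [0, 0, 0], [0, 0, 0]], translation=[[-0.001, 0, 0.001], [-0.002, 0, 0.002], [-0.002, 0, 0.002]], grip=[1, 1, 1])

```text
clock: 9.0
tool_pos: [0.5468, 0.0436, 0.1214]
eef_rot: [0.699, 0.715, 0.0, 0.0]
contact_force: [-0.8, 0.4, 6.4]
opening: 0.512
finger_force: 20.1
```

Emit:
jog_arm(turn=[[0, 0, 0], [0, 0, 0], [0, 0, 0]], translation=[[-0.001, 0, 0], [-0.002, 0, 0], [-0.002, 0, 0]], grip=[1, 1, 1])

```text
clock: 9.38
tool_pos: [0.5468, 0.0432, 0.1215]
eef_rot: [0.699, 0.715, 0.001, -0.0]
contact_force: [-1.1, 2.5, 5.8]
opening: 0.515
finger_force: 20.1
```

Contact with the floor at TCP z=0.1215 and with the panel at TCP y≈0.0433. I release with the fingers opened only partly to clear the dowels, then lift.

Emit:
jog_arm(turn=[[0, 0, 0], [0, 0, 0], [0, 0, 0], [0, 0, 0], [0, 0, 0], [0, 0, 0], [0, 0, 0]], translation=[[0, 0, 0], [0, 0, 0], [0, 0, 0], [0, 0, -0.02], [0, 0, -0.06], [0, 0, -0.105], [0, 0, -0.105]], grip=[0.36, 0.36, 0.36, 0.3, 0.2, 0, 0])

```text
clock: 10.25
tool_pos: [0.5485, 0.0415, 0.2287]
eef_rot: [0.7, 0.715, 0.003, 0.002]
contact_force: [0.6, -1.0, -0.5]
opening: 0.992
finger_force: 0.0
```

```bash
python3 -c "
from h import *
go((.486,-.272,.226,.212),(.486,-.272,.1135,.212))
for c in('top','scene'):
    cams.snapshot(c)
    print(c,[(np.round(d['position'],4).tolist(),round(d['p'],2)) for n in('packer_1','box_lip') for d in models.place_of(c,n)[:6]])"
```

```text
t 10.25 pos [0.5485 0.0415 0.2287] yaw 0.0214 F [ 0.6 -1.  -0.5] open 0.992 grip 0.0 q [-0.19  0.63  0.05  1.84 -0.05  0.67 -0.09]
shift [-0.3121 -0.0692  0.002 ] turn [ 6.900e-03  1.000e-04 -1.906e-01]
shift [-0.3121 -0.07    0.1145] turn [ 6.900e-03  1.000e-04 -1.906e-01]
top [([0.49, -0.3124, 0.003], 0.9), ([0.5497, 0.0484, 0.0161], 0.81), ([0.3749, -0.2829, 0.0027], 0.62), ([0.4874, -0.271, 0.0058], 0.57), ([0.4438, -0.4441, -0.0003], 0.57), ([0.5438, 0.0708, 0.09], 0.79)]
scene [([0.4405, -0.4386, -0.0019], 0.93), ([0.4988, -0.3101, 0.0081], 0.85), ([0.4875, -0.2718, 0.0039], 0.76), ([0.3721, -0.2805, 0.0007], 0.76), ([0.5414, 0.0428, 0.0169], 0.23), ([0.5469, 0.0654, 0.0886], 0.61)]
```

Emit:
jog_arm(turn=[[0, 0, -0.05], [0, 0, -0.1], [0, 0, -0.15], [0, 0, -0.19], [0, 0, -0.19], [0, 0, -0.19], [0, 0, -0.19], [0, 0, -0.19], [0, 0, -0.19], [0, 0, -0.19], [0, 0, -0.19], [0, 0, -0.19], [0, 0, -0.19], [0, 0, -0.19], [0, 0, -0.19]], translation=[[-0.05, -0.01, 0], [-0.105, -0.023, 0], [-0.16, -0.035, 0], [-0.215, -0.047, 0], [-0.27, -0.06, 0], [-0.312, -0.069, 0], [-0.312, -0.069, 0], [-0.312, -0.069, 0.03], [-0.312, -0.069, 0.075], [-0.312, -0.069, 0.113], [-0.312, -0.069, 0.113], [-0.312, -0.069, 0.113], [-0.312, -0.069, 0.113], [-0.312, -0.069, 0.113], [-0.312, -0.069, 0.113]], grip=[0, 0, 0, 0, 0, 0, 0, 0.2, 0.2, 0.2, 0.2, 1, 1, 1, 1])

```text
clock: 12.42
tool_pos: [0.4854, -0.2722, 0.1139]
eef_rot: [0.628, 0.778, 0.0, 0.001]
contact_force: [0.0, -0.8, 6.5]
opening: 0.512
finger_force: 20.2
```

```bash
python3 -c "
from h import *
go((.486,-.272,.24,.212),(.5465,.057,.24,.0216))"
```

```text
t 12.43 pos [ 0.4854 -0.2722  0.1139] yaw 0.2120 F [ 0.  -0.8  6.5] open 0.512 grip 20.2 q [ 0.46  0.81 -0.05  1.89  0.09  0.43  0.56]
shift [-1.000e-04  1.000e-03 -1.261e-01] turn [ 0.0025  0.0016 -0.    ]
shift [ 0.3088  0.1293 -0.1263] turn [0.0026 0.0014 0.1904]
```

Emit:
jog_arm(turn=[[0, 0, 0], [0, 0, 0], [0, 0, 0], [0, 0, 0.05], [0, 0, 0.1], [0, 0, 0.15], [0, 0, 0.19], [0, 0, 0.19], [0, 0, 0.19], [0, 0, 0.19], [0, 0, 0.19], [0, 0, 0.19], [0, 0, 0.19], [0, 0, 0.19]], translation=[[0, 0, -0.045], [0, 0, -0.1], [0, 0, -0.15], [0.05, 0.02, -0.15], [0.105, 0.044, -0.15], [0.16, 0.067, -0.15], [0.215, 0.09, -0.15], [0.265, 0.111, -0.15], [0.3085, 0.129, -0.15], [0.3085, 0.129, -0.15], [0.3085, 0.129, -0.15], [0.3085, 0.129, -0.15], [0.3085, 0.129, -0.13], [0.3085, 0.129, -0.13]], grip=[1, 1, 1, 1, 1, 1, 1, 1, 1, 1, 1, 1, 1, 1])

```text
clock: 14.18
tool_pos: [0.5445, 0.0553, 0.2418]
eef_rot: [0.7, 0.714, -0.001, -0.001]
contact_force: [-0.5, 0.4, -0.2]
opening: 0.514
finger_force: 19.9
```

```bash
python3 -c "
from h import *
go((.5465,.0565,.1235,.0216))
a=cams.snapshot('scene')[110:260,290:440];b=cams.snapshot('top')[190:340,150:300]
cv2.imwrite('pics/p2.png',cv2.resize(np.hstack([a,b])[:,:,::-1],None,fx=2.6,fy=2.6,interpolation=cv2.INTER_CUBIC))"
```

```text
t 14.18 pos [0.5445 0.0553 0.2418] yaw 0.0198 F [-0.5  0.4 -0.2] open 0.514 grip 19.9 q [-0.2   0.61  0.02  1.82 -0.02  0.71 -0.15]
shift [0.0012 0.0024 0.1183] turn [-0.003   0.0008 -0.0018]
```

View pics/p2.png

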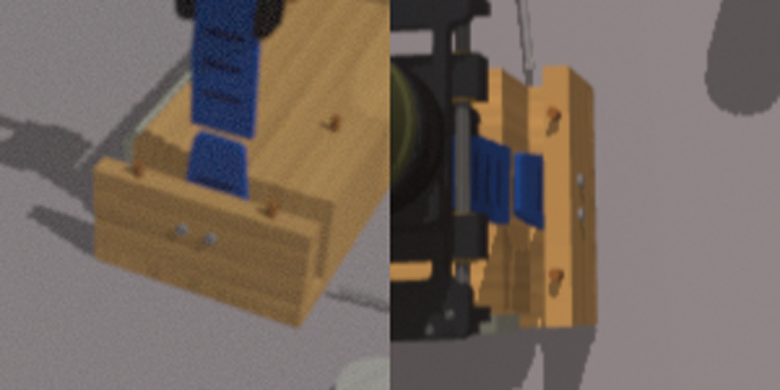

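Packer 1 stands flat against the panel, at about (374,173) in the scene image, and packer 2 hangs behind it. I lower it next.

Emit:
jog_arm(turn=[[0, 0, 0], [0, 0, 0], [0, 0, 0], [0, 0, 0], [0, 0, 0], [0, 0, 0], [0, 0, 0]], translation=[[0.001, 0.002, 0.005], [0.001, 0.002, 0.025], [0.001, 0.002, 0.05], [0.001, 0.002, 0.075], [0.001, 0.002, 0.095], [0.001, 0.002, 0.112], [0.001, 0.002, 0.116]], grip=[1, 1, 1, 1, 1, 1, 1])

```text
clock: 15.15
tool_pos: [0.5474, 0.0579, 0.1259]
eef_rot: [0.699, 0.715, -0.0, -0.0]
contact_force: [-0.2, -0.1, -0.1]
opening: 0.516
finger_force: 19.9
```

Emit:
jog_arm(turn=[[0, 0, 0], [0, 0, 0], [0, 0, 0], [0, 0, 0], [0, 0, 0]], translation=[[-0.002, 0, 0.001], [-0.004, 0, 0.002], [-0.006, 0, 0.004], [-0.007, 0, 0.004], [-0.007, 0, 0.004]], grip=[1, 1, 1, 1, 1])

```text
clock: 15.78
tool_pos: [0.5482, 0.0524, 0.1234]
eef_rot: [0.699, 0.715, 0.001, -0.0]
contact_force: [-1.1, 4.3, 5.1]
opening: 0.516
finger_force: 20.2
```

Emit:
jog_arm(turn=[[0, 0, 0], [0, 0, 0], [0, 0, 0]], translation=[[-0.001, 0, 0.001], [-0.001, 0, 0.001], [-0.001, 0, 0.001]], grip=[1, 1, 1])

```text
clock: 16.15
tool_pos: [0.5483, 0.0523, 0.1228]
eef_rot: [0.698, 0.716, 0.002, -0.0]
contact_force: [-2.3, 6.6, 9.3]
opening: 0.521
finger_force: 20.4
```

Emit:
jog_arm(turn=[[0, 0, 0], [0, 0, 0], [0, 0, 0], [0, 0, 0], [0, 0, 0], [0, 0, 0], [0, 0, 0]], translation=[[0, 0, 0], [0, 0, 0], [0, 0, 0], [0, 0, -0.02], [0, 0, -0.06], [0, 0, -0.115], [0, 0, -0.115]], grip=[0.36, 0.36, 0.36, 0.3, 0.2, 0, 0])

```text
clock: 17.02
tool_pos: [0.5502, 0.0496, 0.2403]
eef_rot: [0.7, 0.714, 0.003, 0.003]
contact_force: [1.1, -0.2, -0.6]
opening: 0.992
finger_force: 0.0
```

```bash
python3 -c "
from h import *
go((.5015,-.346,.23,.212),(.5015,-.346,.098,.212))
for c in('top','scene'):
    cams.snapshot(c)
    print(c,[(np.round(d['position'],4).tolist(),round(d['p'],2)) for n in('packer_1','box_lip','wedge') for d in models.place_of(c,n)[:7]])"
```

```text
t 17.02 pos [0.5502 0.0496 0.2403] yaw 0.0210 F [ 1.1 -0.2 -0.6] open 0.992 grip 0.0 q [-0.19  0.61  0.02  1.82 -0.02  0.7  -0.14]
shift [-0.3945 -0.057   0.0096] turn [ 8.20e-03  1.00e-04 -1.91e-01]
shift [-0.3946 -0.0581  0.1416] turn [ 8.20e-03  1.00e-04 -1.91e-01]
top [([0.489, -0.3128, 0.0065], 0.82), ([0.3764, -0.2854, 0.0004], 0.77), ([0.5515, 0.052, 0.0142], 0.71), ([0.5502, 0.0468, 0.0178], 0.63), ([0.4442, -0.446, -0.0028], 0.57), ([0.542, 0.0704, 0.0935], 0.68), ([0.5052, -0.3547, 0.0078], 0.7)]
scene [([0.4953, -0.3098, 0.0098], 0.96), ([0.3759, -0.2842, 0.0034], 0.92), ([0.4401, -0.4417, 0.0022], 0.59), ([0.5447, 0.0661, 0.0904], 0.61), ([0.5036, -0.3608, 0.0058], 0.36), ([0.5074, -0.356, 0.007], 0.87), ([0.5448, 0.0668, 0.086], 0.39)]
```

Emit:
jog_arm(turn=[[0, 0, -0.05], [0, 0, -0.1], [0, 0, -0.15], [0, 0, -0.19], [0, 0, -0.19], [0, 0, -0.19], [0, 0, -0.19], [0, 0, -0.19], [0, 0, -0.19], [0, 0, -0.19], [0, 0, -0.19], [0, 0, -0.19], [0, 0, -0.19], [0, 0, -0.19], [0, 0, -0.19], [0, 0, -0.19], [0, 0, -0.19]], translation=[[-0.05, -0.007, 0], [-0.105, -0.015, 0], [-0.16, -0.023, 0], [-0.215, -0.031, 0], [-0.27, -0.039, 0], [-0.325, -0.047, 0], [-0.3965, -0.057, 0], [-0.3965, -0.057, 0], [-0.3965, -0.057, 0.03], [-0.3965, -0.057, 0.08], [-0.3965, -0.057, 0.12], [-0.3965, -0.057, 0.141], [-0.3965, -0.057, 0.141], [-0.3965, -0.057, 0.141], [-0.3965, -0.057, 0.141], [-0.3965, -0.057, 0.141], [-0.3965, -0.057, 0.141]], grip=[0, 0, 0, 0, 0, 0, 0, 0, 0, 0, 0, 0, 0, 1, 1, 1, 1], force=40)

```text
clock: 19.55
tool_pos: [0.5001, -0.348, 0.0966]
eef_rot: [0.628, 0.778, 0.0, 0.001]
contact_force: [-0.3, 0.3, 4.2]
opening: 0.67
finger_force: 40.0
```

```bash
python3 -c "
from h import *
go((.5015,-.347,.27,.212),(.547,.066,.27,.0216))"
```

```text
t 19.55 pos [ 0.5001 -0.348   0.0966] yaw 0.2121 F [-0.3  0.3  4.2] open 0.670 grip 40.0 q [ 0.58  0.89 -0.08  1.74  0.12  0.52  0.63]
shift [ 0.0004  0.0018 -0.1734] turn [0.0015 0.0011 0.0001]
shift [ 0.3946  0.1332 -0.1736] turn [0.0016 0.0009 0.1905]
```

Emit:
jog_arm(turn=[[0, 0, 0], [0, 0, 0], [0, 0, 0], [0, 0, 0], [0, 0, 0.05], [0, 0, 0.1], [0, 0, 0.15], [0, 0, 0.19], [0, 0, 0.19], [0, 0, 0.19], [0, 0, 0.19], [0, 0, 0.19], [0, 0, 0.19], [0, 0, 0.19], [0, 0, 0.19]], translation=[[0, 0, -0.03], [0, 0, -0.08], [0, 0, -0.13], [0, 0, -0.17], [0.05, 0.017, -0.17], [0.105, 0.036, -0.17], [0.16, 0.054, -0.17], [0.215, 0.073, -0.17], [0.27, 0.091, -0.17], [0.325, 0.11, -0.17], [0.37, 0.125, -0.17], [0.397, 0.1335, -0.17], [0.397, 0.1335, -0.17], [0.397, 0.1335, -0.17], [0.397, 0.1335, -0.17]], grip=[1, 1, 1, 1, 1, 1, 1, 1, 1, 1, 1, 1, 1, 1, 1])

```text
clock: 21.42
tool_pos: [0.5463, 0.0663, 0.2657]
eef_rot: [0.7, 0.714, -0.0, 0.0]
contact_force: [0.4, -0.1, -0.2]
opening: 0.677
finger_force: 40.0
```

```bash
python3 -c "
from h import *
go((.547,.0685,.26,.0216))
for c in('top','scene'):
    cams.snapshot(c)
    print(c,[(n,np.round(d['position'],4).tolist(),round(d['p'],2)) for n in('packer_1','wedge','wedge_tip') for d in models.place_of(c,n)[:7]])
a=cams.snapshot('scene')[90:240,310:460];b=cams.snapshot('top')[190:340,130:280]
cv2.imwrite('pics/p3.png',cv2.resize(np.hstack([a,b])[:,:,::-1],None,fx=2.6,fy=2.6,interpolation=cv2.INTER_CUBIC))"
```

```text
t 21.43 pos [0.5463 0.0663 0.2657] yaw 0.0189 F [ 0.4 -0.1 -0.2] open 0.677 grip 40.0 q [-0.2   0.58 -0.01  1.79  0.01  0.78 -0.19]
shift [0.0022 0.0007 0.0057] turn [-0.0002  0.0011 -0.0027]
top [('packer_1', [0.4442, -0.4439, -0.0011], 0.81), ('packer_1', [0.4906, -0.3156, 0.0042], 0.76), ('packer_1', [0.3702, -0.2839, 0.0004], 0.57), ('packer_1', [0.5506, 0.0475, 0.0156], 0.52), ('packer_1', [0.552, 0.0522, 0.0162], 0.46), ('wedge', [0.5476, 0.0549, 0.175], 0.75), ('wedge_tip', [0.5466, 0.0523, 0.1755], 0.61)]
scene [('packer_1', [0.4951, -0.3117, 0.0114], 0.87), ('packer_1', [0.4401, -0.4388, 0.003], 0.61), ('wedge', [0.55, 0.0565, 0.1778], 0.78), ('wedge_tip', [0.5463, 0.0597, 0.1774], 0.56)]
```

View pics/p3.png

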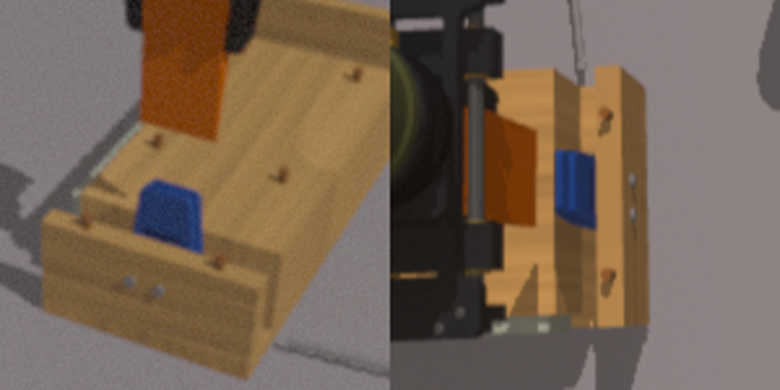

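The wedge is held with its slope facing the box. Its flat-face lower edge is at top-view u≈186, v 240–276, and both packers stand in the gap. I measure that edge against the packers.

```bash
python3 -c "
from h import *
im=cams.snapshot('top').astype(int)
for v in (250,258,264,270): print(v,im[v,176:212].sum(1).tolist(), im[v,180:212,2].tolist())
for u in (184.5,186.5): print(u,unproj('top',[(u,258)],.177))
for u in (193,194,206,208,209): print(u,unproj('top',[(u,264)],.091),unproj('top',[(u,264)],.136))
E=1"
```

```text
250 [159, 177, 181, 178, 176, 179, 179, 179, 183, 201, 291, 367, 375, 376, 376, 365, 257, 228, 208, 182, 167, 196, 227, 210, 183, 166, 143, 156, 166, 180, 181, 186, 250, 366, 380, 380] [4, 5, 6, 6, 9, 16, 46, 70, 72, 73, 73, 77, 98, 127, 118, 99, 90, 109, 129, 118, 100, 87, 74, 81, 83, 83, 83, 82, 81, 74, 74, 74]
258 [178, 178, 174, 176, 180, 181, 179, 182, 180, 208, 302, 343, 346, 346, 346, 336, 240, 220, 209, 180, 167, 193, 212, 200, 181, 162, 160, 158, 160, 155, 134, 151, 198, 318, 378, 379] [6, 7, 6, 8, 6, 20, 52, 66, 67, 67, 68, 71, 92, 120, 117, 98, 90, 106, 120, 111, 97, 86, 84, 83, 83, 80, 68, 75, 79, 75, 75, 73]
264 [175, 177, 174, 180, 181, 180, 180, 177, 181, 209, 311, 353, 357, 358, 358, 345, 244, 216, 207, 182, 170, 188, 212, 202, 175, 165, 160, 160, 159, 153, 137, 148, 197, 318, 373, 380] [7, 7, 6, 5, 7, 19, 54, 68, 69, 70, 70, 73, 94, 118, 116, 99, 91, 105, 120, 112, 96, 88, 85, 84, 84, 80, 69, 75, 79, 75, 73, 74]
270 [177, 176, 178, 176, 178, 179, 172, 182, 180, 211, 329, 381, 388, 386, 385, 368, 220, 155, 151, 161, 169, 182, 186, 184, 175, 167, 163, 159, 161, 156, 141, 150, 198, 320, 376, 382] [5, 6, 2, 7, 6, 20, 57, 73, 75, 75, 75, 75, 78, 80, 80, 85, 90, 99, 104, 101, 95, 89, 86, 85, 84, 82, 72, 76, 79, 76, 75, 75]
184.5 [[0.54851818 0.05965212 0.177     ]]
186.5 [[0.54845387 0.05641655 0.177     ]]
193 [[0.54685206 0.06874461 0.091     ]] [[0.54250331 0.05671378 0.136     ]]
194 [[0.54681672 0.06695085 0.091     ]] [[0.54246982 0.05501391 0.136     ]]
206 [[0.54639289 0.04543403 0.091     ]] [[0.54206817 0.03462351 0.136     ]]
208 [[0.54632228 0.0418494  0.091     ]] [[0.54200126 0.03122654 0.136     ]]
209 [[0.54628697 0.04005725 0.091     ]] [[0.54196781 0.0295282  0.136     ]]
```

Emit:
jog_arm(turn=[[0, 0, 0], [0, 0, 0], [0, 0, 0], [0, 0, 0], [0, 0, 0], [0, 0, 0]], translation=[[0.0025, 0.001, 0], [0.0025, 0.001, 0.02], [0.0025, 0.001, 0.045], [0.0025, 0.001, 0.07], [0.0025, 0.001, 0.085], [0.0025, 0.001, 0.085]], grip=[1, 1, 1, 1, 1, 1])

```text
clock: 22.72
tool_pos: [0.5469, 0.0711, 0.1799]
eef_rot: [0.699, 0.715, -0.001, -0.001]
contact_force: [-0.5, -0.3, -1.0]
opening: 0.676
finger_force: 40.0
```

```bash
python3 -c "
from h import *
go((.547,.068,.155,.0216))
for c in('top','scene'):
    cams.snapshot(c)
    print(c,[(n,np.round(d['position'],4).tolist(),round(d['p'],2)) for n in('wedge','wedge_tip','box_lip') for d in models.place_of(c,n)[:3]])
a=cams.snapshot('scene')[130:230,320:430];b=cams.snapshot('top')[215:315,155:265]
cv2.imwrite('pics/p4.png',cv2.resize(np.hstack([a,b])[:,:,::-1],None,fx=3.6,fy=3.6,interpolation=cv2.INTER_CUBIC))"
```

```text
t 22.73 pos [0.5469 0.0711 0.1799] yaw 0.0222 F [-0.5 -0.3 -1. ] open 0.676 grip 40.0 q [-0.21  0.7  -0.01  1.87  0.01  0.57 -0.2 ]
shift [-0.0031  0.0001  0.0249] turn [-0.0019  0.0002  0.0006]
top [('wedge', [0.5478, 0.0602, 0.093], 0.78), ('wedge', [0.5524, 0.0471, 0.0165], 0.4), ('wedge', [0.5465, 0.0675, 0.0197], 0.15), ('wedge_tip', [0.5482, 0.0587, 0.09], 0.92), ('wedge_tip', [0.4912, -0.2887, -0.0003], 0.16), ('box_lip', [0.5476, 0.0623, 0.0941], 0.59)]
scene [('wedge', [0.5525, 0.0628, 0.0956], 0.65), ('wedge', [0.488, -0.2904, 0.0006], 0.34), ('wedge_tip', [0.5499, 0.0601, 0.0936], 0.72), ('wedge_tip', [0.7499, 0.0805, -0.0005], 0.51), ('wedge_tip', [0.6448, -0.3072, 0.0032], 0.44), ('box_lip', [0.5449, 0.0697, 0.0897], 0.77)]
```

View pics/p4.png

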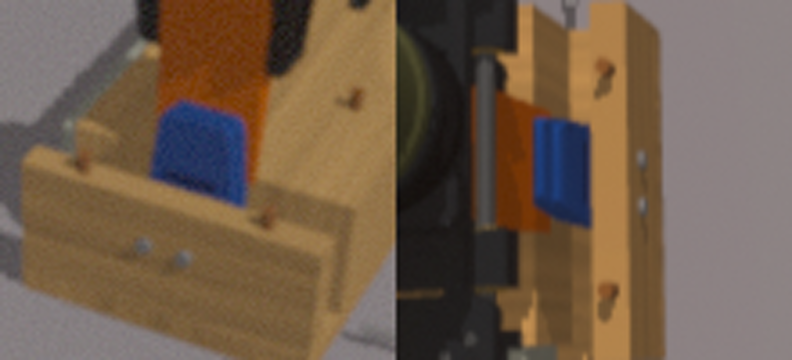

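The scene view shows the wedge behind the packers at about (379,155). In the top view its tip is entering the gap just box-side of the packers, so I keep lowering it and watch the forces.

Emit:
jog_arm(turn=[[0, 0, 0], [0, 0, 0], [0, 0, 0], [0, 0, 0], [0, 0, 0]], translation=[[-0.0005, 0, 0.008], [-0.001, 0, 0.016], [-0.0015, 0, 0.024], [-0.0015, 0, 0.03], [-0.0015, 0, 0.03]], grip=[1, 1, 1, 1, 1])

```text
clock: 23.85
tool_pos: [0.547, 0.0695, 0.15]
eef_rot: [0.699, 0.715, -0.0, -0.0]
contact_force: [-0.6, 0.6, -0.9]
opening: 0.676
finger_force: 40.0
```

Emit:
jog_arm(turn=[[0, 0, 0], [0, 0, 0], [0, 0, 0], [0, 0, 0]], translation=[[-0.0005, 0, 0.004], [-0.001, 0, 0.008], [-0.001, 0, 0.012], [-0.001, 0, 0.012]], grip=[1, 1, 1, 1])

```text
clock: 24.35
tool_pos: [0.5475, 0.0684, 0.1385]
eef_rot: [0.699, 0.715, 0.0, 0.0]
contact_force: [0.3, 0.8, -1.1]
opening: 0.68
finger_force: 40.0
```

Emit:
jog_arm(turn=[[0, 0, 0], [0, 0, 0], [0, 0, 0], [0, 0, 0]], translation=[[-0.0005, 0, 0.002], [-0.001, 0, 0.004], [-0.001, 0, 0.006], [-0.001, 0, 0.006]], grip=[1, 1, 1, 1])

```text
clock: 24.85
tool_pos: [0.5479, 0.0674, 0.133]
eef_rot: [0.699, 0.715, 0.0, 0.0]
contact_force: [0.7, -0.3, 3.5]
opening: 0.678
finger_force: 40.0
```

Emit:
jog_arm(turn=[[0, 0, 0], [0, 0, 0], [0, 0, 0]], translation=[[-0.0003, 0, 0.001], [-0.0003, 0, 0.002], [-0.0003, 0, 0.002]], grip=[1, 1, 1])

```text
clock: 25.22
tool_pos: [0.548, 0.067, 0.1312]
eef_rot: [0.699, 0.715, 0.0, 0.001]
contact_force: [0.1, -0.1, 7.5]
opening: 0.676
finger_force: 40.0
```

Emit:
jog_arm(turn=[[0, 0, 0], [0, 0, 0], [0, 0, 0]], translation=[[0, 0, 0.001], [0, 0, 0.002], [0, 0, 0.002]], grip=[1, 1, 1])

```text
clock: 25.6
tool_pos: [0.5482, 0.0668, 0.1297]
eef_rot: [0.699, 0.715, 0.001, 0.001]
contact_force: [-0.8, -0.9, 10.4]
opening: 0.679
finger_force: 40.0
```

```bash
python3 -c "
from h import *
go()
for c in('top','scene'):
    cams.snapshot(c)
    print(c,[(n,np.round(d['position'],4).tolist(),round(d['p'],2)) for n in('wedge','wedge_tip','packer_1','box_lip') for d in models.place_of(c,n)[:6]])
im=cams.snapshot('top').astype(int)
for v in (235,285,292): print(v,im[v,185:203].sum(1).tolist())"
```

```text
t 25.60 pos [0.5482 0.0668 0.1297] yaw 0.0224 F [-0.8 -0.9 10.4] open 0.679 grip 40.0 q [-0.2   0.78 -0.01  1.9   0.02  0.46 -0.2 ]
top [('wedge', [0.5487, 0.0558, 0.0433], 0.68), ('wedge', [0.7431, -0.1197, 0.0022], 0.5), ('wedge_tip', [0.5468, 0.0393, -0.0003], 0.54), ('wedge_tip', [0.5486, 0.0552, 0.0401], 0.53), ('packer_1', [0.5519, 0.0444, 0.0169], 0.77), ('packer_1', [0.4899, -0.3106, 0.005], 0.62), ('packer_1', [0.4455, -0.4434, 0.0006], 0.6), ('packer_1', [0.5505, 0.052, 0.0155], 0.54), ('packer_1', [0.3685, -0.2821, 0.0004], 0.5), ('box_lip', [0.5518, 0.0522, 0.0154], 0.38)]
scene [('packer_1', [0.4924, -0.3117, 0.0085], 0.93), ('packer_1', [0.4399, -0.4427, 0.001], 0.74), ('packer_1', [0.3775, -0.2848, 0.0004], 0.69), ('packer_1', [0.5437, 0.0433, 0.0197], 0.53)]
235 [120, 118, 95, 95, 125, 140, 153, 146, 154, 177, 207, 208, 205, 209, 212, 233, 245, 264]
285 [85, 90, 83, 81, 110, 119, 120, 123, 122, 123, 124, 119, 105, 88, 92, 123, 191, 198]
292 [89, 86, 87, 82, 110, 119, 120, 124, 121, 120, 120, 122, 106, 88, 87, 131, 200, 208]
```

Emit:
jog_arm(turn=[[0, 0, 0], [0, 0, 0], [0, 0, 0], [0, 0, 0], [0, 0, 0], [0, 0, 0], [0, 0, 0], [0, 0, 0]], translation=[[0, 0, 0.0007], [0, 0, 0.0015], [0, 0, 0.0015], [0, 0, 0.0015], [0, 0, 0.0015], [0, 0, 0.0015], [0, 0, 0.0015], [0, 0, 0.0015]], grip=[1, 1, 1, 1, 1, 1, 1, 1])

```text
clock: 27.15
tool_pos: [0.5483, 0.0667, 0.1287]
eef_rot: [0.699, 0.715, 0.001, 0.001]
contact_force: [-1.8, -1.1, 13.8]
opening: 0.679
finger_force: 40.0
```

```bash
python3 -c "
from h import *
go()
a=cams.snapshot('scene')[120:230,310:430];b=cams.snapshot('top')[210:320,150:270]
cv2.imwrite('pics/p5.png',cv2.resize(np.hstack([a,b])[:,:,::-1],None,fx=3.3,fy=3.3,interpolation=cv2.INTER_CUBIC))"
```

```text
t 27.15 pos [0.5483 0.0667 0.1287] yaw 0.0227 F [-1.8 -1.1 13.8] open 0.679 grip 40.0 q [-0.2   0.78 -0.01  1.9   0.02  0.45 -0.2 ]
```

View pics/p5.png

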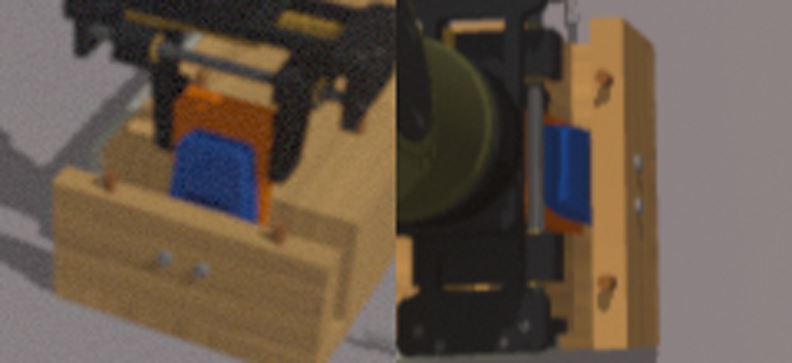

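The scene view shows the wedge seated upright behind the two packers at about (377,155), with the fingers clear of the box. About 14 N of downward force and almost no side force means it has bitten, so I hand in.

```bash
python3 -c "
from h import *
print(r.finish_job()); go()"
```

```text
the job is handed in; nothing more can be done
None
the job is handed in; nothing more can be done
```

I handed the job in at about 27 s; the verdict wasn't shown. Two blue packers stand in the gap against the end panel, the third is still in the rack, and the gripper holds the wedge between them and the drawer box, pressing down with about 14 N.

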